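Regrip a lying spray bottle in a slanted cradle and stand it on the balance

ROBOT

A 6-joint arm with a two-finger parallel gripper is mounted at the origin on a cart in front of the work surface, level with it; the furniture and walls round the work are solid. World frame = base frame: x ahead of the robot, y to its left, z up, the work surface at z = 0. Lengths are in m, angles in rad, forces in N, time in s.
With the tool pointing down it reaches from about 0.375 to 0.75 m from the base axis. Payload 9 kg.
Tool frame: the origin (TCP) lies between the finger pads; the fingertips stand 11 mm ahead of it and the grasp point (between the pads) lies 8 mm behind it (robot.tip_reach is the distance from the TCP to the fingertips, in m); z points along the fingers, y is the line along which they close (so a half turn about z gives the same grasp; the last joint's range is limited). The gripper opens to 85 mm and grips with 20 to 120 N. Pads are 22 mm wide; open, the fingers measure 114 mm over their backs; the gripper's body (76 mm by 85 mm) begins 54 mm behind the grasp point. The pads swing forward as they close: fully open they stand 13 mm farther back than shut.
Start: joints at [1.01, 0.104, 0.097, 1.564, 0, 1.353], TCP at [0.202, 0.565, 0.203] pointing down, gripper open.
Joint ranges: [-2.99, 2.99], [-0.84, 1.86], [-1.1, 1.16], [-1.84, 2.11], [-1.51, 1.56], [-3.14, 3.14]. Speed limits (rad/s): [2.22, 2.22, 2.57, 3.14, 3.14, 3.14].

INTERFACE

Orientations are given as a unit quaternion [w, x, y, z].
In Python, from rig import robot gives the robot as it stands. The module is installed in compiled form; this text tells all that it offers. Calls block until the motion is done:
- robot.reach(position, orientation): joint-space move of the TCP to a pose.
- robot.line_to(position, orientation=None, feed=0.15): straight line of the TCP; orientation=None keeps the orientation; feed is the mean speed in m/s.
- robot.move_joints(angles): joint-space move.
- robot.grip(opening, squeeze=None): finger opening in m; squeeze is the grip in N (None keeps the last); returns when the fingers have stopped.
- robot.sleep(seconds).
- robot.ik(position, orientation): joint angles nearest the present ones, or None.
- robot.snapshot(name): name is "side" or "top"; returns a dict with "image" (480x640x3 uint8, red, green, blue), "range_z" (480x640 float32, m along the optical axis (not along the pixel's ray), 0 where there is no reading), "vfov" (degrees; the focal length in pixels is half the picture's height over the tangent of half this angle, whatever the lens; pixels are square), "cx", "cy" (the principal point, pixels), "position" and "attitude" of the camera in the world. Camera axes: x right, y down, z forward; pixel columns grow to the right and rows downward; lengths in m; the calibration is good to about 2 mm. A picture is of the moment at which its call begins.
A pose or a line that the arm cannot do raises robot.IKError and nothing moves.
- robot.sign_off(): hands the job in; it is judged then, once.
Trained networks look in a picture, given as the dict that the camera call returned (one of the last four; its "shot" number tells which), for a name from the list of things; names that differ only in an ending like _2 or _b are one class to them, and where a whole thing is asked for, a point or a joint stands for the part that bears it (a point fixed in the world has none). Each returns a list of dicts, best first, with "score" (0 to 1); they miss things now and then, are a little off and sometimes report something else, mostly with a low value. They report only what shows in the picture. A call takes as long as a camera call.
- robot.find_in(thing, picture): "point" ([column, row] in pixels, amid what is visible of it).
Readings, each from a call of its own:
- robot.get_time_s(): time.
- robot.get_q(): joint angles.
- robot.get_joint_vel(): joint speeds.
- robot.get_effort(): joint torques, N m.
- robot.get_tcp_pos(): TCP position.
- robot.get_eef_rot(): TCP orientation.
- robot.get_contact_force(): force on the tool from outside, world axes, zero at the start.
- robot.get_ft_torque(): the same for the moment, N m.
- robot.get_finger_gap(): finger opening in m.
- robot.get_finger_force(): force on a finger pad.
Only numpy, scipy, OpenCV 4.12 (cv2) and the standard library are available. Lean on these libraries where they do the work, as an engineer would, in place of code of your own. Each camera call takes 0.05 s, during which the arm holds its last target. There are 200 camera calls.

TASK

Weigh the spray bottle: pick it up from the drying mat, lay it in the blue groove of the slanted cradle with its pump end up and its foot near the stop, and let go of it there. Then take it again at the new angle and stand it gently upright in the middle of the balance's round steel pan, letting go only once it stands there. Leave the petri dish, the tape roll and the marker where they lie.

Things in the scene. Friction and masses are not known exactly. Their poses are not given: they have to be found in the camera images.
- bottle_center (a point): White spray bottle, 139 mm long, 0.08 to 0.17 kg: round body 39 mm in diameter and 98 mm long from the flat foot, then a 25 mm neck up to 114 mm and a 16 mm thick finger pump. The point lies on its axis half-way along the round body, 49 mm from the foot; z points along the bottle from foot to pump. It starts lying on the mat, pump to the right (-y), axis 23.5 mm above the worktop.
- bottle: The same spray bottle: origin at the centre of its foot, z along the bottle towards the pump.
- mat: Grey plastic mat, fixed, 170 x 110 x 4 mm, origin at the centre of its underside. Two blue rails along its x axis, 8 mm high above the worktop, keep the bottle from rolling; they reach only 16 mm to either side of the bottle's axis, narrower than the bottle, so fingers can straddle them.
- groove: Blue V groove of the fixed cradle, at 45 degrees. Origin: where the centre of the bottle's foot is when fully home, 48 mm above the worktop. z: along the groove, up and to the robot's right (the bottle's axis when home); x: down into the groove; y: across. Walls at 90 degrees from z = 0 to 85 mm, in all 36 mm wide, narrower than the bottle: fingers can straddle both above z = 25 mm.
- cradle: The cradle's aluminium base plate, fixed, 140 x 70 x 8 mm, origin at the centre of its underside. 14 mm wide posts carry the groove over it. A flat foot stop (40 x 32 mm) closes the groove's lower end, on the left. Its yaw varies.
- pan: Round steel pan of the white bench balance, rigid, fixed, 100 mm in diameter; origin at the centre of its flat top, 52 mm above the worktop; z up. The balance's casing (185 x 135 mm, 36 mm high) reaches 123 mm from the pan's centre towards the robot (its -x) and 63 mm behind it.
- petri: Bystander: lidded petri dish, 66 mm in diameter, 16 mm high; origin at the centre of its underside.
- tape: Bystander: roll of green tape lying flat, 66 mm in diameter, 19 mm high; origin at the centre of its underside.
- marker: Bystander: marker pen with blue cap lying flat, 132 mm long (its x axis), 12 mm thick; origin at the centre of its underside.

How it is judged:
On the way:
1. the bottle lies in the groove of the cradle, pump end up, and has been let go of (x of bottle_center in the frame of groove between -0.006 and 0.006 m and y of bottle_center in the frame of groove between -0.006 and 0.006 m and z of bottle_center in the frame of groove between 0.044 and 0.069 m and angle between the z axis of bottle_center and the z axis of groove, either way round below 0.12 rad and angle between bottle_center's own z axis and vertical below 1.1 rad and contact force between the fingers and bottle below 0.05 N), for 0.3 s.
At the end, for the whole second after the job is handed in: The spray bottle stands still and upright on its foot on the balance's pan (within 0.06 rad of vertical, its axis within 25 mm of the pan's centre), released (horizontal distance between bottle_center and pan below 0.025 m and z of bottle_center in the frame of pan between 0.045 and 0.053 m and angle between bottle_center's own z axis and vertical below 0.06 rad and linear speed of bottle below 0.02 m/s and contact force between the fingers and bottle below 0.05 N); the robot touches nothing.
It fails at once if the petri dish, the tape roll or the marker is moved by more than 30 mm (distance of any of petri, tape, marker from where it was at the start of the episode above 0.03 m).
It fails at once if the balance's pan is loaded with more than 40 N (the bottle dropped or rammed on it) (contact force between pan and anything else above 40 N).
It fails at once if the bottle is dropped over the balance: let go with its foot more than 10 mm above the pan (horizontal distance between bottle_center and pan below 0.06 m and z of bottle_center in the frame of pan above 0.059 m and angle between bottle_center's own z axis and vertical below 0.5 rad and contact force between the fingers and bottle below 0.01 N).
It also fails if it takes over 58 s, if anything falls off the work surface, if the arm or the gripper's body presses on something with over 40 N, if the wrist force passes 120 N, or if a joint passes its speed limit or range.

## Working session

There is one attempt and no reset: what is moved stays moved. The work goes in short steps, each a Python script; the robot and the scene stay as the last script left them, time stands still between calls to the robot, and variables do not carry over. Pictures are saved under pics/ and viewed, at most 13 in all, crops included, and the job is handed in when it is done.

```bash
mkdir -p pics; cat > h.py <<'E'
import numpy as np, cv2
from rig import robot
from scipy.spatial.transform import Rotation as R
def rot(q): return R.from_quat([q[1],q[2],q[3],q[0]])
def quat(M):
    q=R.from_matrix(M).as_quat(); return [q[3],q[0],q[1],q[2]]
def cloud(p):
    h,w=p["range_z"].shape; f=h/2/np.tan(np.radians(p["vfov"])/2)
    v,u=np.mgrid[:h,:w]; z=p["range_z"]
    c=np.stack([(u-p["cx"])/f*z,(v-p["cy"])/f*z,z],-1)
    a=np.array(p["attitude"]); Rm=a if a.shape==(3,3) else rot(a).as_matrix()
    W=c@Rm.T+np.array(p["position"]); W[z==0]=np.nan
    return W
E
python3 - <<'E'
from h import *
for n in("top","side"):
    p=robot.snapshot(n); cv2.imwrite(f"pics/{n}0.png",p["image"][...,::-1])
    W=cloud(p); np.savez(f"{n}0.npz",W=W,im=p["image"]); print(n,p["position"],p["attitude"],p["vfov"],p["cx"],p["cy"])
    for t in "bottle_center bottle mat groove cradle pan petri tape marker".split():
        for d in robot.find_in(t,p)[:2]:
            u,v=np.round(d["point"]).astype(int); print(t,round(d["score"],2),(u,v),W[v,u].round(4))
E
```

```text
top [0.45959928 0.00778891 1.00975973] [-0.01715773  0.71353837 -0.69939941  0.03753753] 44.94316441297132 320.62529224099217 241.11943632232868
bottle_center 0.89 (np.int64(158), np.int64(233)) [0.5427 0.2511 0.042 ]
bottle 0.78 (np.int64(156), np.int64(233)) [0.5423 0.2534 0.046 ]
mat 0.66 (np.int64(158), np.int64(221)) [0.5646 0.2562 0.0249]
mat 0.61 (np.int64(155), np.int64(234)) [0.5408 0.2554 0.0442]
groove 0.92 (np.int64(325), np.int64(266)) [ 0.493  -0.0271  0.0545]
cradle 0.69 (np.int64(322), np.int64(265)) [ 0.4949 -0.0223  0.0462]
pan 0.78 (np.int64(459), np.int64(230)) [ 0.5576 -0.2499  0.0524]
petri 0.87 (np.int64(270), np.int64(340)) [0.3674 0.0623 0.0162]
tape 0.94 (np.int64(310), np.int64(148)) [0.6982 0.0014 0.0193]
marker 0.56 (np.int64(372), np.int64(343)) [ 0.3648 -0.1112  0.0127]
marker 0.45 (np.int64(154), np.int64(235)) [0.5391 0.2571 0.0437]
side [ 0.96752658 -0.37179208  0.74307325] [-0.300524    0.85107229  0.40484372 -0.14650204] 55.52478728603943 326.8812095563361 241.18120655436934
bottle_center 0.71 (np.int64(388), np.int64(302)) [ 0.6866 -0.0024  0.0059]
bottle 0.72 (np.int64(428), np.int64(190)) [0.5482 0.2468 0.0381]
bottle 0.65 (np.int64(310), np.int64(245)) [ 0.4889 -0.0346  0.0111]
mat 0.6 (np.int64(435), np.int64(203)) [0.5671 0.257  0.0057]
groove 0.67 (np.int64(309), np.int64(232)) [ 0.5102 -0.0502  0.0836]
cradle 0.97 (np.int64(309), np.int64(245)) [ 0.4851 -0.0344  0.0073]
pan 0.61 (np.int64(232), np.int64(317)) [ 0.558  -0.2549  0.0549]
petri 0.92 (np.int64(309), np.int64(193)) [0.3746 0.0512 0.0187]
tape 0.63 (np.int64(389), np.int64(303)) [ 0.6881 -0.0007  0.0023]
marker 0.77 (np.int64(246), np.int64(229)) [ 0.3675 -0.1124  0.0095]
```

View pics/top0.png

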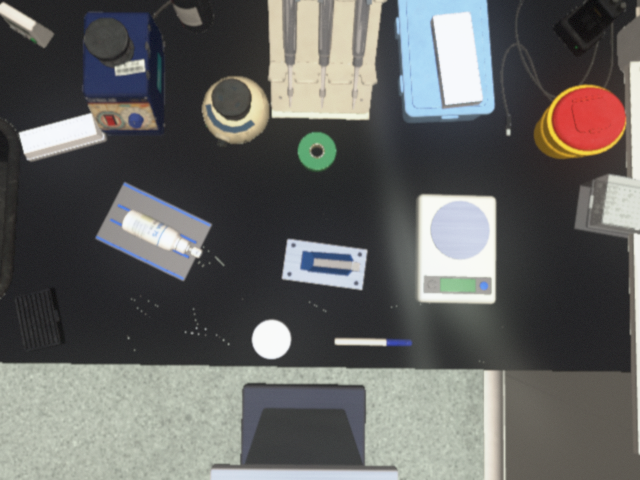

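View pics/side0.png

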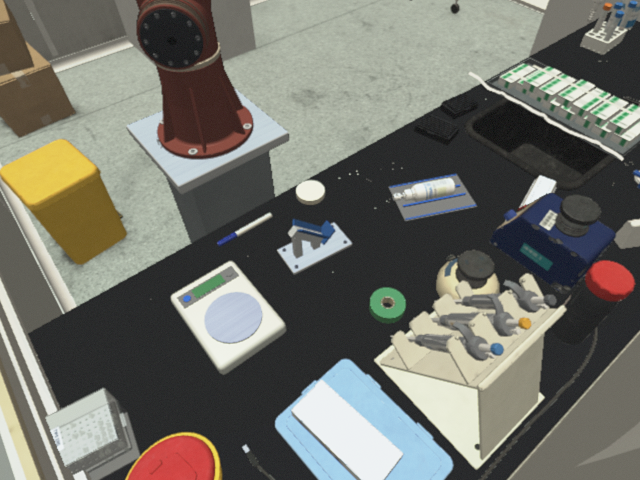

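```bash
python3 - <<'E'
from h import *
T=np.load("top0.npz");S=np.load("side0.npz")
a=cv2.resize(T["im"][225:305,265:385],None,fx=5,fy=5,interpolation=2); b=cv2.resize(S["im"][200:280,260:380],None,fx=5,fy=5,interpolation=2)
cv2.imwrite("pics/crop.png",cv2.resize(np.hstack([a,b])[...,::-1],(800,267)))
from h import *
def near(W,c,r): 
    m=np.hypot(W[...,0]-c[0],W[...,1]-c[1])<r
    return W[m]
def rect(P):
    r=cv2.minAreaRect(P[:,:2].astype(np.float32)*1000); b=cv2.boxPoints(r)
    e=[b[1]-b[0],b[2]-b[1]]; L=max(e,key=np.linalg.norm); return np.round(r[0],1),np.round(r[1],1),round(np.degrees(np.arctan2(L[1],L[0]))%180,2)
for n,W in(("top",T["W"]),("side",S["W"])):
    P=near(W,(.495,-.022),.11); z=P[:,2]
    print(n,"table z",np.median(z[z<.004]))
    print("plate",rect(P[(z>.0055)&(z<.0105)]),np.median(z[(z>.005)&(z<.0105)]))
    Q=P[z>.02]; print("groove",rect(Q),Q[:,2].max(),len(Q))
    P=near(W,(.543,.25),.1); B=P[P[:,2]>.022]; c=B.mean(0)
    print("bottle",rect(B),c,B[:,2].max(),len(B))
    P=near(W,(.558,-.25),.07); B=P[(P[:,2]>.046)&(P[:,2]<.06)]; (x,r)=cv2.minEnclosingCircle(B[:,:2].astype(np.float32))
    print("pan",x,r,np.median(B[:,2]),B.mean(0))
E
```

```text
top table z -0.00010863176736897184
plate (array([499.5, -29.5]), array([168.7, 143. ]), np.float32(48.13)) 0.007874802094498201
groove (array([497.1, -34.1]), array([95.1, 34.5]), np.float32(83.48)) 0.0989573087265555 1125
bottle (array([538.2, 246.8]), array([139.5,  39.8]), np.float32(64.73)) [0.54247538 0.25420389 0.03738031] 0.048903659626144624 1608
pan (0.5584291815757751, -0.2515798807144165) 0.05072731524705887 0.05180132167719537 [ 0.55763263 -0.25114622  0.05177644]
side table z 0.0007054932714679052
plate (array([503.2, -33.1]), array([153.1, 131.5]), np.float32(61.16)) 0.008516494163005373
groove (array([496.1, -36.1]), array([94.6, 33.9]), np.float32(83.6)) 0.0997443400668252 937
bottle (array([538.9, 242.8]), array([139.2,  36.4]), np.float32(65.43)) [0.54619752 0.24728688 0.03611721] 0.04697608266658582 817
pan (0.5558958649635315, -0.25260239839553833) 0.05076032876968384 0.052603765181470585 [ 0.55765603 -0.2540692   0.05258699]
```

View pics/crop.png

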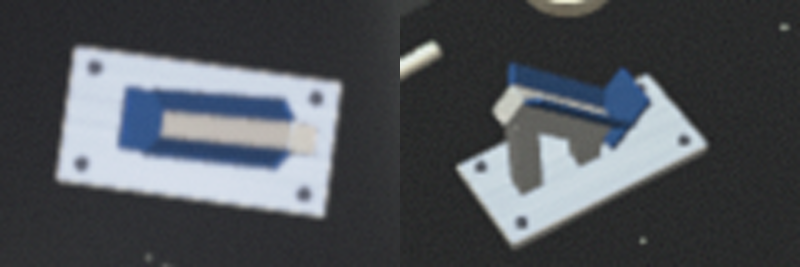

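```bash
cat > geo.py <<'E'
from h import *
def unit(a): a=np.array(a,float); return a/np.linalg.norm(a)
K=np.array([0,0,1.])
yaw=np.radians(83.54); u=-np.array([np.cos(yaw),np.sin(yaw),0])
GZ=(u+K)/2**.5; GX=(u-K)/2**.5; GY=np.cross(GZ,GX); G=np.stack([GX,GY,GZ],1)
E
python3 - <<'E'
from geo import *
from scipy.optimize import least_squares
for n in("top","side"):
    D=np.load(n+"0.npz");W=D["W"];im=D["im"].astype(int)
    m=(np.hypot(W[...,0]-.495,W[...,1]+.025)<.11)
    blue=m&(W[...,2]>.02)&(im[...,2]>im[...,0]+35)
    P=W[blue]; 
    g0=np.array([.497,-.0,.048])
    L=(P-g0)@G; 
    # white plate
    pl=(m&(W[...,2]>.005)&(W[...,2]<.011)&(im.min(-1)>110)).astype(np.uint8)
    A=W[pl>0]; r=cv2.minAreaRect(A[:,:2].astype(np.float32)*1000); print(n,"plate",r)
    w=L[(L[:,2]>12)|True]*1000
    print("blue ext",np.percentile(w,[0,2,50,98,100],axis=0).round(1).tolist())
    # walls: fit (dx,dy) robustly
    sel=(w[:,2]>15)&(w[:,2]<90)
    q=w[sel]
    f=least_squares(lambda t:np.abs(q[:,1]-t[1])+q[:,0]-t[0]-27.58,[0,0],loss="soft_l1"); print("wall off x,y",f.x,np.median(abs(f.fun)),len(q))
    # stop: histogram of z for points with small z
    s=w[w[:,2]<20]; print("z hist",np.histogram(s[:,2],bins=np.arange(-30,22,2)))
E
```

```text
top plate ((498.33465576171875, -27.430587768554688), (139.7381591796875, 71.11775970458984), 83.3211898803711)
blue ext [[-12.8, -13.2, -11.7], [-9.5, -12.7, -8.7], [9.0, 4.4, 20.4], [15.4, 20.4, 79.1], [18.9, 21.2, 81.0]]
wall off x,y [-5.016935    3.89240792] 1.1172054364137125 373
z hist (array([  0,   0,   0,   0,   0,   0,   0,   0,   0,   7,  15,  74, 114,
        25,   9,  10,   7,  11,  10,  13,   7,  13,  11,  11,   9]), array([-30, -28, -26, -24, -22, -20, -18, -16, -14, -12, -10,  -8,  -6,
        -4,  -2,   0,   2,   4,   6,   8,  10,  12,  14,  16,  18,  20]))
side plate ((475.866943359375, -27.12561798095703), (139.8312530517578, 111.55231475830078), 83.3437728881836)
blue ext [[-9.6, -13.9, -7.7], [-8.0, -13.4, -6.0], [9.6, -4.5, 4.4], [25.2, 19.0, 81.2], [28.2, 20.1, 82.5]]
wall off x,y [-3.32612739  2.90424041] 1.0076855387242691 164
z hist (array([ 0,  0,  0,  0,  0,  0,  0,  0,  0,  0,  0,  8, 70, 80, 17,  4,  5,
        4,  7,  3,  4,  4,  5,  4,  3]), array([-30, -28, -26, -24, -22, -20, -18, -16, -14, -12, -10,  -8,  -6,
        -4,  -2,   0,   2,   4,   6,   8,  10,  12,  14,  16,  18,  20]))
```

```bash
sed -i 's/83.54/83.35/' geo.py; cat >> geo.py <<'E'
GO=np.array([.497,0,.048])-.006*u+.0035*GY
PAN=np.array([.557,-.252,.052])
by=np.radians(65.); BD=-np.array([np.cos(by),np.sin(by),0])
FOOT=np.array([.5377,.2465,.0235])-.0695*BD
def pose(foot,b,n,s,al,sgn=1,back=.006):
    "tool grasping bottle at s from foot; al in deg; back = TCP ahead of axis along tool z"
    a=np.radians(al); z=np.cos(a)*n+np.sin(a)*b; y=sgn*np.cross(b,n); x=np.cross(y,z)
    return foot+s*b+back*z, quat(np.stack([x,y,z],1))
E
python3 - <<'E'
from geo import *
print(GO,FOOT,robot.tip_reach,robot.get_finger_gap())
def show(n,p): 
    j=robot.ik(*p); print(n,None if j is None else np.round(j,2))
for sg in(1,-1):
    for al in(0,-15,-25):
        show(("mat",sg,al),pose(FOOT,BD,-K,.06,al,sg))
        show(("grv",sg,al),pose(GO+.004*GZ,GZ,GX,.06,al,sg))
    for al in(-30,-45):
        show(("regrasp",sg,al),pose(GO,GZ,GX,.065,al,sg))
        for hy in(-90,-65,-45,-25,0,20):
            h=np.array([np.cos(np.radians(hy)),np.sin(np.radians(hy)),0])
            show(("pan",sg,al,hy),pose(PAN,K,h,.065,al,sg))
E
```

```text
[0.50117128 0.00555432 0.048     ] [0.56707197 0.30948839 0.0235    ] 0.011 0.08514931123758628
('mat', 1, 0) [ 0.22  0.15 -0.19  1.23  0.    2.23]
('grv', 1, 0) [ 0.11  0.14 -0.26  1.39 -0.76  1.89]
('mat', 1, -15) [ 0.1  -0.08 -0.45  1.07  0.22  2.12]
('grv', 1, -15) [-0.01 -0.05 -0.35  1.33 -0.52  1.69]
('mat', 1, -25) [ 0.   -0.2  -0.6   0.98  0.39  2.05]
('grv', 1, -25) [-0.12 -0.14 -0.39  1.32 -0.35  1.57]
('regrasp', 1, -30) [-0.17 -0.17 -0.4   1.33 -0.26  1.51]
('pan', 1, -30, -90) [-0.18 -0.01 -0.51  0.77 -1.02  1.22]
('pan', 1, -30, -65) [-0.29 -0.65 -1.09  0.27 -0.7   0.51]
('pan', 1, -30, -45) None
('pan', 1, -30, -25) None
('pan', 1, -30, 0) None
('pan', 1, -30, 20) [-1.16 -0.28 -0.74  1.01  1.04 -1.45]
('regrasp', 1, -45) [-0.34 -0.2  -0.41  1.36  0.    1.34]
('pan', 1, -45, -90) [-0.27 -0.07 -0.43  0.95 -0.75  1.19]
('pan', 1, -45, -65) [-0.38 -0.55 -0.86  0.63 -0.51  0.59]
('pan', 1, -45, -45) None
('pan', 1, -45, -25) None
('pan', 1, -45, 0) [-0.98 -0.72 -0.95  0.83  0.63 -0.81]
('pan', 1, -45, 20) [-1.05 -0.31 -0.64  1.07  0.77 -1.33]
('mat', -1, 0) [ 0.22  0.15 -0.
[... 261 characters left out ...]
12 -0.14 -0.39  1.32 -0.35 -1.57]
('regrasp', -1, -30) [-0.17 -0.17 -0.4   1.33 -0.26 -1.63]
('pan', -1, -30, -90) [-0.18 -0.01 -0.51  0.77 -1.02 -1.92]
('pan', -1, -30, -65) [-0.29 -0.65 -1.09  0.27 -0.7  -2.63]
('pan', -1, -30, -45) None
('pan', -1, -30, -25) None
('pan', -1, -30, 0) None
('pan', -1, -30, 20) [-1.16 -0.28 -0.74  1.01  1.04  1.69]
('regrasp', -1, -45) [-0.34 -0.2  -0.41  1.36  0.   -1.8 ]
('pan', -1, -45, -90) [-0.27 -0.07 -0.43  0.95 -0.75 -1.95]
('pan', -1, -45, -65) [-0.38 -0.55 -0.86  0.63 -0.51 -2.55]
('pan', -1, -45, -45) None
('pan', -1, -45, -25) None
('pan', -1, -45, 0) [-0.98 -0.72 -0.95  0.83  0.63  2.33]
('pan', -1, -45, 20) [-1.05 -0.31 -0.64  1.07  0.77  1.82]
```

```bash
python3 - <<'E'
from geo import *
p,q=pose(FOOT,BD,-K,.06,0)
robot.grip(.085)
robot.reach(p+[0,0,.09],q); robot.line_to(p+[0,0,.0],q,feed=.12)
print("force",np.round(robot.get_contact_force(),1))
robot.grip(.03,squeeze=45)
print("gap",robot.get_finger_gap(),robot.get_finger_force(),np.round(robot.get_contact_force(),1))
robot.line_to(p+[0,0,.12],q,feed=.15)
print("gap",robot.get_finger_gap(),robot.get_finger_force(),np.round(robot.get_contact_force(),1),robot.get_time_s())
p=robot.snapshot("side"); cv2.imwrite("pics/side1.png",p["image"][100:340,250:570,::-1])
np.savez("side1.npz",W=cloud(p))
p=robot.snapshot("top"); W=cloud(p); np.savez("top1.npz",W=W,im=p["image"])
E
```

```text
force [0.1 0.4 0. ]
gap 0.03034666035551499 0.0 [-0.2  0.   0.1]
gap 0.029966221171756565 0.0 [0.1 0.5 0.1] 5.3583
```

View pics/side1.png

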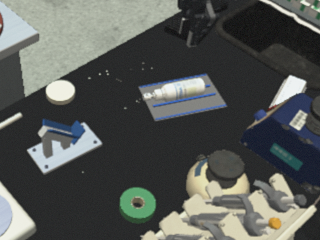

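```bash
python3 - <<'E'
from geo import *
print(robot.get_tcp_pos(),robot.get_eef_rot(),robot.get_q(),robot.get_time_s(),pose(FOOT,BD,-K,.06,0))
p=robot.snapshot("side"); cv2.imwrite("pics/side2.png",p["image"][...,::-1])
W=cloud(p);T=cloud(robot.snapshot("top"))
for n,w in(("side",W),("top",T)):
    B=w[(np.hypot(w[...,0]-.54,w[...,1]-.25)<.15)&(w[...,2]>.06)]; print(n,len(B),B.mean(0) if len(B) else 0)
E
```

```text
[0.54095578 0.25492259 0.13604544] [-3.57487376e-04  8.43384523e-01  5.37309383e-01 -1.02245380e-03] [ 2.21939696e-01  9.81878261e-02 -3.05168941e-02  1.44425782e+00
 -1.93948794e-05  2.22904443e+00] 5.4583 (array([0.54171487, 0.25510992, 0.0175    ]), [np.float64(0.0), np.float64(0.8433914458128856), np.float64(0.5372996083468238), np.float64(-0.0)])
side 6242 [0.55554599 0.23162304 0.34147362]
top 23145 [0.50923695 0.20230746 0.54849479]
```

View pics/side2.png

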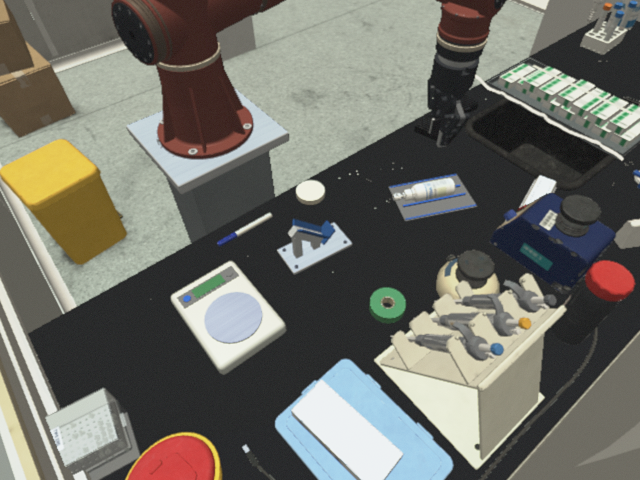

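```bash
python3 - <<'E'
from geo import *
p,q=pose(FOOT,BD,-K,.06,0)
robot.grip(.085); print("gap",robot.get_finger_gap())
W=cloud(robot.snapshot("side"));W0=np.load("side0.npz")["W"]
for w in(W0,W):
    B=w[(np.hypot(w[...,0]-.54,w[...,1]-.25)<.1)&(w[...,2]>.022)&(w[...,2]<.055)]
    print(len(B),cv2.minAreaRect(B[:,:2].astype(np.float32)*1000),np.percentile(B[:,2],[50,98,100]))
robot.line_to(p,q,feed=.12); print(robot.get_tcp_pos())
s=robot.snapshot("side"); a=s["image"][60:260,330:530]
robot.grip(.045); print("gap",robot.get_finger_gap(),robot.get_finger_force())
s=robot.snapshot("side"); b=s["image"][60:260,330:530]
cv2.imwrite("pics/g.png",cv2.resize(np.hstack([a,b]),None,fx=2,fy=2)[...,::-1]); print(robot.get_time_s())
E
```

```text
gap 0.08487199650777327
817 ((538.88037109375, 242.7969207763672), (139.16404724121094, 36.35039138793945), 65.4300537109375) [0.03697899 0.04519043 0.04697608]
816 ((539.4021606445312, 242.63404846191406), (139.02647399902344, 37.029361724853516), 65.47100830078125) [0.03672586 0.04515445 0.04770929]
[0.54243111 0.25528526 0.01849386]
gap 0.044853544702432274 0.0
7.9167
```

View pics/g.png

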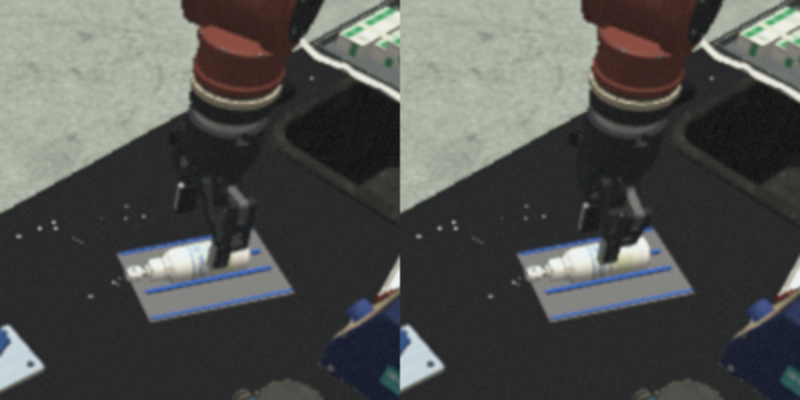

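```bash
python3 - <<'E'
from geo import *
p,q=pose(FOOT,BD,-K,.06,0)
robot.line_to(p-[0,0,.003],q,feed=.1); print(robot.get_tcp_pos(),np.round(robot.get_contact_force(),1))
for g in(.040,.036,.0):
    robot.grip(g,squeeze=45); print(g,robot.get_finger_gap(),robot.get_finger_force(),np.round(robot.get_contact_force(),1))
robot.sleep(.2);print(robot.get_finger_gap(),robot.get_finger_force())
s=robot.snapshot("side"); b=s["image"][60:260,330:530]
cv2.imwrite("pics/g2.png",cv2.resize(b,None,fx=3,fy=3)[...,::-1]); print(robot.get_time_s())
E
```

```text
[0.54146446 0.25503124 0.01413671] [ 0.8  0.7 -0.1]
0.04 0.04017074748922412 0.0 [-0.1  0.4 -0.6]
0.036 0.0360471735803012 0.0 [0.  0.4 0.5]
0.0 0.0002605889250822334 1.5110318921506405 [ 1.2 -0.2  2.9]
-5.4501916696801515e-05 2.0492704957723618
9.2917
```

View pics/g2.png

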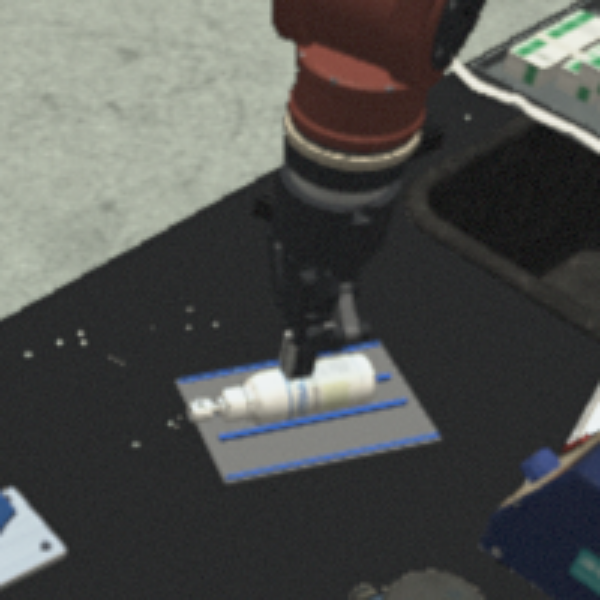

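```bash
python3 - <<'E'
from geo import *
s=robot.snapshot("side");W=cloud(s); im=s["image"]
print(robot.get_tcp_pos())
for v in range(160,200,3): print(v,[(W[v,u].round(3).tolist(),im[v,u].tolist()) for u in (427,431)])
T=robot.snapshot("top"); w=cloud(T)
m=(np.hypot(w[...,0]-.541,w[...,1]-.255)<.06)&(w[...,2]<.12); print(m.sum())
d=(T["image"].max(-1)<90)&(W[...,2]<.1)&(W[...,2]>.02)
d=(im.max(-1)<110)&(W[...,2]<.1)&(W[...,2]>.015)&(np.hypot(W[...,0]-.541,W[...,1]-.255)<.08)
P=W[d]; i=P[:,2].argsort()[:12]; print(len(P),P[i].round(3))
E
```

```text
[0.54196891 0.25522409 0.01480474]
160 [([0.538, 0.235, 0.123], [28, 30, 33]), ([0.549, 0.232, 0.132], [33, 33, 34])]
163 [([0.539, 0.235, 0.116], [30, 32, 35]), ([0.55, 0.233, 0.125], [30, 33, 31])]
166 [([0.54, 0.236, 0.108], [32, 33, 35]), ([0.549, 0.236, 0.114], [30, 32, 33])]
169 [([0.538, 0.241, 0.096], [40, 42, 41]), ([0.548, 0.24, 0.103], [30, 30, 31])]
172 [([0.542, 0.237, 0.092], [65, 64, 64]), ([0.549, 0.241, 0.095], [30, 32, 34])]
175 [([0.544, 0.237, 0.085], [85, 84, 82]), ([0.557, 0.232, 0.097], [41, 43, 46])]
178 [([0.541, 0.243, 0.071], [91, 91, 87]), ([0.559, 0.231, 0.091], [29, 33, 32])]
181 [([0.541, 0.246, 0.06], [76, 77, 76]), ([0.549, 0.248, 0.065], [30, 30, 34])]
184 [([0.544, 0.244, 0.055], [53, 54, 51]), ([0.551, 0.249, 0.057], [46, 48, 48])]
187 [([0.544, 0.247, 0.044], [196, 207, 200]), ([0.549, 0.254, 0.043], [202, 220, 224])]
190 [([0.549, 0.241, 0.043], [216, 219, 212]), ([0.555, 0.248, 0.042], [146, 163, 181])]
193 [([0.551, 0.241, 0.035], [160, 166, 168]), ([0.556, 0.249, 0.033], [130, 140, 150])]
196 [([0.554, 0.24, 0.029], [112, 117, 119]), ([0.559, 0.248, 0.027], [101, 105, 105])]
199 [([0.556, 0.239, 0.022], [91, 99, 117]), ([0.553, 0.26, 0.005], [80, 107, 166])]
2571
235 [[0.541 0.221 0.019]
 [0.54  0.219 0.019]
 [0.554 0.239 0.02 ]
 [0.508 0.182 0.02 ]
 [0.553 0.236 0.021]
 [0.566 0.267 0.021]
 [0.559 0.252 0.021]
 [0.557 0.245 0.021]
 [0.563 0.257 0.022]
 [0.556 0.243 0.022]
 [0.572 0.277 0.022]
 [0.539 0.216 0.022]]
```

```bash
python3 - <<'E'
from geo import *
import time
p,q=pose(FOOT,BD,-K,.06,0)
base=p+[0,0,.12]
def meas(tag):
    for n in("side","top"):
        s=robot.snapshot(n); t=robot.get_tcp_pos(); M=rot(robot.get_eef_rot()).as_matrix()
        W=cloud(s); W0=np.load(n+"0.npz")["W"]; c=np.array(s["position"])
        m=(np.linalg.norm(W-c,axis=-1)<np.linalg.norm(W0-c,axis=-1)-.03)
        m=cv2.erode(m.astype(np.uint8),np.ones((2,2)))>0
        P=W[m]; P=P[np.linalg.norm(P-t,axis=1)<.12]; L=(P-t)@M*1000
        if not len(L): print(tag,n,"none"); continue
        i=L[:,2].argsort()[::-1][:12]; w=P[i].mean(0)
        print(tag,n,np.round(t,3),"ahead of tcp: max,med",L[:,2].max().round(1),np.median(L[i],axis=0).round(1),"lowest z",np.sort(P[:,2])[:5].round(3), len(L))
robot.line_to(base,q); meas("vert")
for al in(45,-40):
    p2,q2=pose(FOOT+[-.0,-.05,.18],BD,-K,.06,al)
    try: robot.reach(p2,q2); meas(al)
    except robot.IKError as e: print(al,e)
print(robot.get_time_s())
E
```

```text
vert side [0.541 0.255 0.136] ahead of tcp: max,med -28.6 [ -6.7   4.7 -31.7] lowest z [0.165 0.165 0.165 0.165 0.166] 637
vert top [0.541 0.255 0.136] ahead of tcp: max,med -32.9 [-11.1  -1.6 -35.4] lowest z [0.169 0.17  0.17  0.17  0.17 ] 507
45 the arm cannot take that pose within its joint ranges
-40 side [0.543 0.209 0.199] ahead of tcp: max,med -29.6 [  0.4   4.2 -32.3] lowest z [0.216 0.217 0.219 0.219 0.219] 297
-40 top [0.543 0.209 0.199] ahead of tcp: max,med -35.5 [ 10.1   0.  -37.5] lowest z [0.23  0.232 0.232 0.232 0.233] 1112
11.2917
```

```bash
sed -i 's/back=.006):/back=.046):/' geo.py; python3 - <<'E'
from geo import *
def show(n,p): 
    j=robot.ik(*p); print(n,None if j is None else np.round(j,2))
show("mat",pose(FOOT,BD,-K,.06,0)); show("grv",pose(GO+.004*GZ,GZ,GX,.06,0)); show("grvup",pose(GO+.004*GZ+.1*K,GZ,GX,.06,0))
show("re",pose(GO,GZ,GX,.065,-45))
show("pan",pose(PAN,K,u,.065,-45));show("panup",pose(PAN+.1*K,K,u,.065,-45))
robot.grip(.085)
p,q=pose(FOOT,BD,-K,.06,0)
robot.reach(p+[0,0,.08],q)
w=cloud(robot.snapshot("side")); B=w[(np.hypot(w[...,0]-.54,w[...,1]-.25)<.1)&(w[...,2]>.022)&(w[...,2]<.05)]
print(cv2.minAreaRect(B[:,:2].astype(np.float32)*1000))
robot.line_to(p,q,feed=.1); print(robot.get_tcp_pos(),np.round(robot.get_contact_force(),1))
robot.grip(.0,squeeze=45); print(robot.get_finger_gap(),robot.get_finger_force(),np.round(robot.get_contact_force(),1))
if robot.get_finger_gap()>.03:
    robot.line_to(p+[0,0,.12],q,feed=.15); print(robot.get_finger_gap(),np.round(robot.get_contact_force(),1))
s=robot.snapshot("side"); cv2.imwrite("pics/g3.png",cv2.resize(s["image"][40:260,300:540],None,fx=2,fy=2)[...,::-1]); print(robot.get_time_s())
np.savez("side3.npz",W=cloud(s),im=s["image"])
E
```

```text
mat [ 0.22  0.19 -0.23  1.16  0.    2.23]
grv [ 0.06  0.11 -0.34  1.29 -0.77  1.82]
grvup [ 0.06  0.03 -0.24  1.48 -0.77  1.82]
re [-0.34 -0.18 -0.46  1.29  0.    1.34]
pan [-0.31  0.06 -0.36  0.97 -0.77  1.3 ]
panup [-0.31 -0.02 -0.24  1.15 -0.77  1.3 ]
((540.0368041992188, 242.84866333007812), (138.78387451171875, 37.19363021850586), 66.3110580444336)
[ 0.54232384  0.25521609 -0.02171245] [ 0.7 -0.9 -0.7]
0.03755032525546579 45.012601017951965 [ 0.  -1.2  4.8]
0.03788342432004601 [-0.6  0.7 -1.4]
15.3417
```

View pics/g3.png

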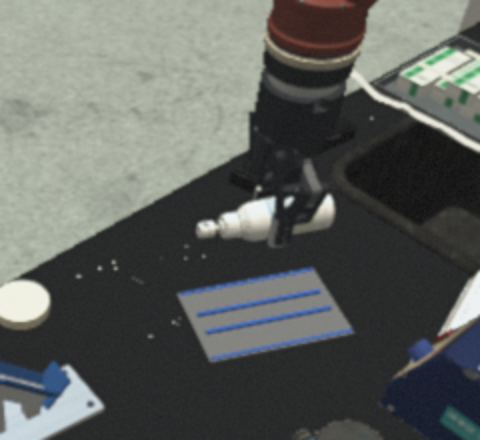

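```bash
cat > inhand.py <<'E'
from geo import *
from scipy.optimize import least_squares
def inhand(W,im,t,M,al):
    """bottle in tool frame rotated by al so that X=n (perp), Y, Z=b ; returns foot pos/axis in that frame (origin TCP)"""
    a=np.radians(al); z,y=M[:,2],M[:,1]
    # z=cos n+sin b ; x=y x z = (b x n) x z = cos*(-b)+ sin*n
    x=M[:,0]; n=np.cos(a)*z+np.sin(a)*x; b=np.sin(a)*z-np.cos(a)*x
    F=np.stack([n,y,b],1)
    m=(im.min(-1)>100)&(np.linalg.norm(W-(t-.046*z),axis=-1)<.12)
    L=(W[m]-t)@F*1000
    lo,hi=np.percentile(L[:,2],[.5,99.5])
    Q=L[(L[:,2]>lo+8)&(L[:,2]<lo+85)]
    f=least_squares(lambda c:np.hypot(Q[:,0]-c[0]-c[2]*(Q[:,2]-lo-49)/100,Q[:,1]-c[1]-c[3]*(Q[:,2]-lo-49)/100)-19.5,[-46,0,0,0],loss="soft_l1")
    return lo,hi,f.x,np.median(abs(f.fun)),len(Q)
E
python3 - <<'E'
from inhand import *
D=np.load("side3.npz"); t=np.array(robot.get_tcp_pos()); M=rot(robot.get_eef_rot()).as_matrix()
print(t,inhand(D["W"],D["im"],t,M,0))
E
```

```text
[0.54078111 0.25492834 0.09595521] (np.float64(-56.643345480239866), np.float64(80.84497916619772), array([-48.71604655,  -2.35250271,   3.5564515 ,  -0.43952312]), np.float64(1.9436799016399462), 362)
```

```bash
python3 - <<'E'
from inhand import *
P=lambda d,e=.006: pose(GO+e*GZ+d*GX,GZ,GX,.059,0,back=.0475)
p,q=P(-.07); robot.reach(p,q)
p,q=P(-.012); robot.line_to(p,q,feed=.12); robot.sleep(.1)
f0=np.array(robot.get_contact_force()); print("f0",f0.round(1))
for d in np.arange(-.010,.0061,.002):
    robot.line_to(P(d)[0],q,feed=.04); f=np.array(robot.get_contact_force())-f0
    print(round(d,3),(f@G).round(1))
    if np.linalg.norm(f)>8: break
print(robot.get_finger_gap(),robot.get_time_s())
s=robot.snapshot("side"); np.savez("side4.npz",W=cloud(s),im=s["image"])
t=np.array(robot.get_tcp_pos()); M=rot(robot.get_eef_rot()).as_matrix(); print(inhand(cloud(s),s["image"],t,M,0), (t-GO)@G)
cv2.imwrite("pics/g4.png",cv2.resize(s["image"][120:300,220:420],None,fx=3,fy=3)[...,::-1])
E
```

```text
f0 [-0.3 -0.1 -0.3]
-0.01 [ 0.5 -0.   0. ]
-0.008 [ 0.7 -0.1 -0.4]
-0.006 [0.4 0.3 0.1]
-0.004 [-0.7  1.3 -0.3]
-0.002 [-14.3  -2.7  -0.8]
0.03786419466146734 18.3083
(np.float64(-116.03874666642646), np.float64(80.26987566930315), array([ 24.08631356,   9.59038143,  89.57785386, -22.90712154]), np.float64(4.347429965574477), 1008) [0.04414251 0.00067055 0.06510183]
```

View pics/g4.png

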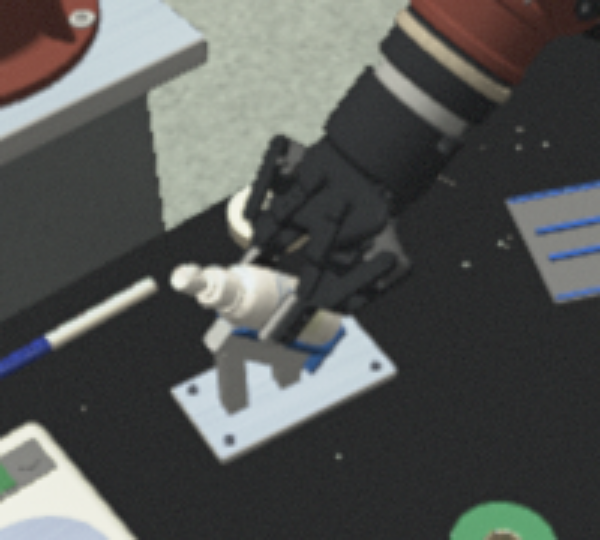

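```bash
python3 - <<'E'
from inhand import *
t=np.array(robot.get_tcp_pos())
robot.grip(.07); robot.sleep(.35); print(robot.get_finger_gap(),robot.get_finger_force(),np.round(robot.get_contact_force(),1))
robot.line_to(t-.09*GX,feed=.2); robot.grip(.085)
print(robot.get_time_s())
for n in("side","top"):
    s=robot.snapshot(n); W=cloud(s); im=s["image"]; L=(W-GO)@G*1000
    m=(im.min(-1)>100)&(abs(L[...,0])<24)&(abs(L[...,1])<24)&(L[...,2]>-8)&(L[...,2]<150)
    Q=L[m]; print(n,len(Q),np.percentile(Q[:,2],[.5,99.5]),L[m&(L[...,2]>118)].mean(0))
    Q=Q[(Q[:,2]>8)&(Q[:,2]<95)&(Q[:,0]<5)]
    f=least_squares(lambda c:np.hypot(Q[:,0]-c[0]-c[2]*(Q[:,2]-49)/100,Q[:,1]-c[1]-c[3]*(Q[:,2]-49)/100)-19.5,[0,0,0,0],loss="soft_l1"); print(f.x.round(2),np.median(abs(f.fun)))
    if n=="side": cv2.imwrite("pics/g5.png",cv2.resize(im[120:300,220:420],None,fx=3,fy=3)[...,::-1])
E
```

```text
0.07029111872016328 0.0 [ 0.4  0.2 -0. ]
20.0333
side 853 [ -1.83415446 139.71572414] [ -3.30923428   1.20012177 133.59726217]
[-0.72 -1.85  2.66 -2.38] 0.8208649474708061
top 1503 [  2.15001855 137.9227444 ] [ -5.2593238    0.3465456  132.45891396]
[-1.27  0.54  3.77  0.18] 0.8099899761971194
```

View pics/g5.png

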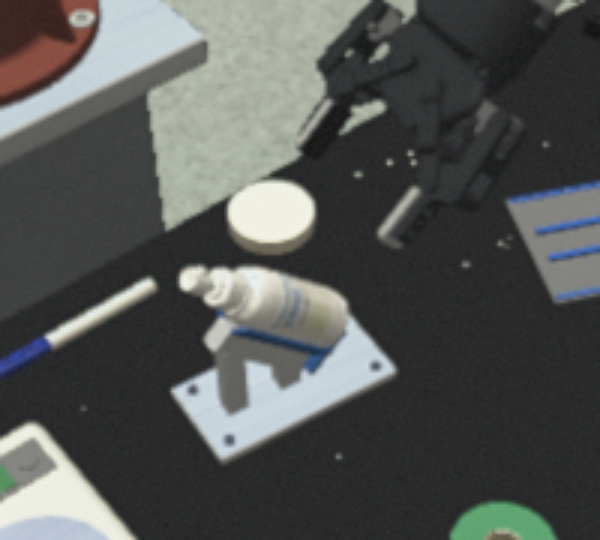

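```bash
python3 - <<'E'
from inhand import *
p,q=pose(GO,GZ,GX,.065,-45)
robot.reach(p+.09*K,q); robot.line_to(p,q,feed=.12); f0=np.array(robot.get_contact_force()); print(f0.round(1))
robot.grip(0,squeeze=45); print(robot.get_finger_gap(),robot.get_finger_force(),np.round(robot.get_contact_force(),1))
if robot.get_finger_gap()<.03: raise SystemExit
robot.line_to(p+.12*K,q,feed=.15); print(robot.get_finger_gap())
p,q=pose(PAN+.08*K,K,u,.065,-45)
robot.reach(p,q); robot.sleep(.2); print(robot.get_time_s(),np.round(robot.get_contact_force(),1))
t=np.array(robot.get_tcp_pos()); M=rot(robot.get_eef_rot()).as_matrix()
print("tcp err",t-p)
s=robot.snapshot("side"); W=cloud(s); im=s["image"]; L=(W-PAN)*1000
m=(im.min(-1)>100)&(np.hypot(L[...,0],L[...,1])<40)&(L[...,2]>50)
Q=L[m]; print(len(Q),np.percentile(Q[:,2],[.5,99.5])); lo=np.percentile(Q[:,2],.5)
Q=Q[(Q[:,2]>lo+6)&(Q[:,2]<lo+92)]
f=least_squares(lambda c:np.hypot(Q[:,0]-c[0]-c[2]*(Q[:,2]-lo)/100,Q[:,1]-c[1]-c[3]*(Q[:,2]-lo)/100)-19.5,[0,0,0,0],loss="soft_l1"); print(f.x.round(2),np.median(abs(f.fun)),len(Q))
cv2.imwrite("pics/g6.png",cv2.resize(im[120:400,120:400],None,fx=2,fy=2)[...,::-1])
E
```

```text
[ 0.8 -0.3  0.1]
0.03791122137000701 45.2510529756546 [0.2 0.  4.2]
0.03820469324902716
24.3 [ 0.1  0.1 -0.9]
tcp err [0.00012033 0.00017944 0.00057078]
1169 [ 83.18858541 218.74964873]
[-0.85 -0.11 -3.74  0.03] 1.0187070770539197 670
```

View pics/g6.png

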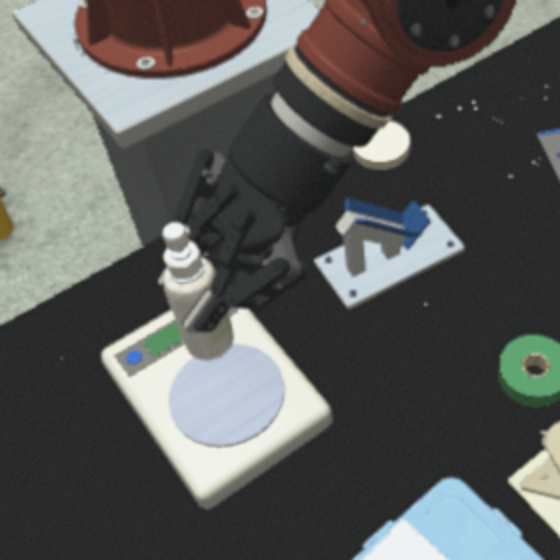

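```bash
python3 - <<'E'
from inhand import *
P=lambda h: pose(PAN+h*K,K,u,.065,-45)
p,q=P(.008); robot.line_to(p,q,feed=.08); robot.sleep(.2)
f0=np.array(robot.get_contact_force())
for h in np.arange(.006,-.0081,-.001):
    robot.line_to(P(h)[0],q,feed=.02); robot.sleep(.1); f=np.array(robot.get_contact_force())-f0
    if np.linalg.norm(f)>4: break
print("contact h",h,f.round(1),robot.get_finger_gap(),robot.get_time_s())
if np.linalg.norm(f)<=4: raise SystemExit
robot.grip(.05); robot.sleep(.3); print(robot.get_finger_gap(),robot.get_finger_force(),np.round(robot.get_contact_force()-f0,1))
z=rot(robot.get_eef_rot()).as_matrix()[:,2]; robot.grip(.08)
robot.line_to(np.array(robot.get_tcp_pos())-.1*z,feed=.12); robot.sleep(.5)
for n in("side","top"):
    s=robot.snapshot(n); W=cloud(s); im=s["image"]; L=(W-PAN)*1000
    m=(im.min(-1)>100)&(np.hypot(L[...,0],L[...,1])<40)&(L[...,2]>6)&(L[...,2]<150)
    Q=L[m]; print(n,len(Q),np.percentile(Q[:,2],[.5,99.5]),"pump",Q[Q[:,2]>118].mean(0))
    Q=Q[(Q[:,2]<92)]
    if n=="side":
        f=least_squares(lambda c:np.hypot(Q[:,0]-c[0]-c[2]*Q[:,2]/100,Q[:,1]-c[1]-c[3]*Q[:,2]/100)-19.5,[0,0,0,0],loss="soft_l1"); print(f.x.round(2))
print(robot.get_time_s(),np.round(robot.get_contact_force(),1))
E
```

```text
contact h 0.001 [-2.3  2.4  7.8] 0.038169275763215806 27.7
0.050260786701140044 0.0 [ 0.2 -0.3  1.3]
side 1069 [  6.91498746 140.72151493] pump [  1.04917784  -1.09065496 134.20518458]
[-1.24 -0.24 -2.13  0.01]
top 852 [  7.28480672 140.77150518] pump [ -0.42116095   2.78956907 136.181568  ]
30.2667 [-0.3  0.6 -0.4]
```

The bottle stands upright on the pan: its top is about 140 mm above the pan and its axis is within 3 mm of the centre. The gripper is clear of it, so I'm handing the job in.

```bash
python3 -c "
from rig import robot
print(robot.sign_off())"
```

```text
the job is handed in; nothing more can be done
None
```

The bottle was laid in the groove, let go, re-gripped and stood upright within about 3 mm of the pan's centre, then released; the job was handed in at about 30 s, no verdict was returned, and the first grasp missed only because the real fingertips sit about 40 mm behind where the reported TCP puts them.

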